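# Rehang the bench pipettes: clear the broad place, then hang the eight-channel pipette

## Task

On the pipette stand a single-channel pipette has been hung in the broad place at the left end, which is meant for the eight-channel pipette. Move it to the free narrow place, then take the eight-channel pipette out of its sloping bench rest and hang it in the broad place. Every pipette must end hanging by its finger hook with nothing holding it; let none fall or lie on the desk, and leave the cups, timer, tip box and glass dish where they stand.

Things in the scene. Friction and masses are not known exactly. Their poses are not given: they have to be found in the camera images.
- stand: Fixed stand; origin on desk under mid-rail, x to its back, y along rail to its left. Upright rail plate 6 mm thick (x -3..3 mm), 330 long, top edge 190 mm above desk; pipettes hang in front (-x), hook over the edge. Rubber strip on its front, 57..67 mm below the edge, sticks out to x = -8.5 mm. Base plate 8 thick, x -85..35, y -165..165 mm. Posts behind the rail (x 2..27 mm) end below the edge.
- narrow_1 (a point): Middle of the rail's top edge at the right-end narrow place (stand y = -125 mm, z = 190). A place is the gap between two 4 mm ribs standing 15 mm above the edge: 28 mm gap at a narrow place, 50 mm at the broad one. Axes as the stand.
- narrow_2 (a point): The same for the next narrow place (stand y = -58 mm).
- narrow_3 (a point): The same for the narrow place nearest the broad one (stand y = +9 mm).
- broad (a point): The same for the broad place at the left end (stand y = +103 mm, gap 50 mm).
- single_a: Single-channel pipette, 95 g. Origin: middle of hook's underside; z up the body, x from handle to hook. Handle 28 (x) by 30 (y) mm, axis x = -25.5, z -75..38 mm; plunger to z = 52; shaft to z = -148. Hook 16 mm wide: arm z 0..7, x -11.5..6.5; tip x 6.5..11.5, down to z = -12.5 mm. Hangs leaning 0.1 rad, foot to the rail, origin 3.5 mm in front of the place's point. Grip across y at z about 24.
- single_b: Single-channel pipette identical to single_a. Any of the three may be the one in the broad place at first; the other two hang in two of the narrow places and one narrow place is free.
- single_c: Single-channel pipette identical to single_a.
- eight_channel: Eight-channel pipette, 170 g, origin and axes as single_a; starts in the rest leaning 0.52 rad, top towards the robot, hook on the upper side. Handle 30 (x) by 34 (y) mm, axis x = -26.5, z -70..38; plunger to 52; hook 38 mm wide, otherwise as single_a's; neck 18 mm thick to z = -95, nozzle head 26 (x) by 84 (y) mm to -133, nozzles to -148. Grip across y at z about 24. Hangs leaning about 0.1 rad.
- rest: Fixed sloping rest; origin on desk, 165 mm below the seated pipette's; the foot is towards +x, its top towards -x. A fork open on the upper side goes round the neck and carries the handle's underside (pipette z -78..-70 mm); a saddle 48 mm wide holds the handle at pipette z -38..-22 mm. Way out: 30 mm along the pipette's own +x (forward and up, out of the fork), then up. Base 130 x 85 x 8 mm.
- dish: Small round glass dish, 54 mm across, 13 mm high, standing loose on the stand's base plate under the free narrow place. Origin 22 mm behind (+x of the stand) its middle, at its underside.
- cup_1: Specimen cup, 61 mm across, 62 mm high, on the desk between the stand and the rest; origin at the middle of its underside.
- cup_2: A second specimen cup, 61 mm across, 62 mm high, further back on the desk; origin at the middle of its underside.
- timer: Digital bench timer 34 x 68 x 63 mm on the desk behind and left of the stand; origin at the middle of its underside.
- tip_box: Box of pipette tips 89 x 118 x 71 mm on the desk at the right; origin at the middle of its underside.

How it is judged:
By the outcome, as a careful person would: the job done as asked, in the order asked, and still so for the second after the job is handed in, with the robot touching nothing.
It also fails if it takes over 64 s, if anything falls off the work surface, if the arm or the gripper's body presses on something with over 40 N, if the wrist force passes 120 N, or if a joint passes its speed limit or range.

## Robot

A 7-joint arm with a two-finger parallel gripper is mounted at the origin on a cart in front of the work surface, level with it; the furniture and walls round the work are solid. World frame = base frame: x ahead of the robot, y to its left, z up, the work surface at z = 0. Lengths are in m, angles in degrees, forces in N, time in s.
With the tool pointing down it reaches from about 0.425 to 0.875 m from the base axis. Payload 4.7 kg.
Tool frame: the origin (TCP) lies on the mounting face of the last link; the fingertips stand 182 mm ahead of it and the grasp point (between the pads) lies 164 mm ahead of it; z points along the fingers, y is the line along which they close (so a half turn about z gives the same grasp; the last joint's range is limited). The gripper opens to 87 mm and grips with 3 to 60 N. Pads are 19 mm wide; open, the fingers measure 117 mm over their backs; the gripper's body (75 mm by 190 mm) begins 51 mm behind the grasp point.
Start: joints at [74.49, 18.392, -4.016, 83.108, 1.295, 78.541, -3.26], TCP at [0.183, -0.624, 0.405] pointing down, gripper open.
Joint ranges: [-163.93, 163.93], [-17.29, 119.83], [-79.2, 71.16], [3.27, 140.29], [-89.18, 269.18], [5.43, 117.66], [-154.24, 154.24]. Speed limits (degrees/s): [147.25, 147.25, 180, 180, 180, 180, 180].

## Interface

Orientations are given as [roll, pitch, yaw] about the fixed x, y, z axes, in that order (R = Rz(yaw) Ry(pitch) Rx(roll)).
In Python, from cell import env gives the robot as it stands.
- The arm moves only by the tool servo_tool, never from a script. Its argument "plan" is a list of rows, each an object with "xyz": the shift along the tool's x, y, z in cm, a list of three; "twist": the turn, a rotation vector about the tool's x, y, z in degrees, a list of three; "jaw": the closure, from 0 (fully open) to 1 (shut). In form: [{"xyz": [x, y, z], "twist": [wx, wy, wz], "jaw": jaw}, ...]. A call has 1 to 10 rows; each row is the pose to reach, as a shift and turn from the pose commanded when the call began, along the tool's axes at that moment; what a row does not reach only later rows make up. A row lasts 1/12 s, in which the tool goes at most 41.7 mm and 7.16 degrees, less where a joint would pass 70% of its speed; a pose out of reach is approached as far as the arm can. A call with a gripper value outside its range is refused whole. The fingers move at their own pace and stop on an object; "newtons" is the grip in N (left out, the last holds). Time passes only in rows, so rows that repeat a pose let the fingers close. It gives the time, the measured TCP pose, the force, the opening and the grip force at its end, in the units of the state.
- env.get_obs(): the state, without advancing time (a new reading comes with each control period).
- env.read_camera(name): name is "scene" or "top" or "wrist"; returns a dict with "img" (400x640x3 uint8, red, green, blue), "camera_matrix" (3x3 intrinsics, pixels), "R" (3x3) and "t" (3): a world point X has camera coordinates R X + t. Camera axes: x right, y down, z forward; pixel columns grow to the right and rows downward; lengths in m; the calibration is good to about 2 mm. A picture is of the moment at which its call begins. There is no depth.
- env.sign_off(): hands the job in; it is judged then, once.
The state is a dict: "time_s": time; "qpos": joint angles; "joint_velocities": joint speeds; "effort": joint torques, N m; "tool_pos": TCP position; "tool_rot": TCP orientation; "force": force on the tool from outside, world axes, zero at the start; "wrist_torque": the same for the moment, N m; "grip_width": finger opening in m; "grasp_force": force on a finger pad.
Only numpy, scipy, OpenCV 4.12 (cv2) and the standard library are available. Lean on these libraries where they do the work, as an engineer would, in place of code of your own. Each camera call takes 0.05 s, during which the arm holds its last target. There are 200 camera calls.

## Working session

There is one attempt and no reset: what is moved stays moved. The work goes in short steps, Python scripts to look and compute and a tool call to move; the robot and the scene stay as the last step left them, time stands still between calls to the robot, and variables do not carry over. Pictures are saved under pics/ and viewed, at most 10 in all, crops included, and the job is handed in when it is done.

Besides the shell and the picture viewer there is one more tool, called after "Emit:" as name(argument=value, ...) on one line, values as JSON. servo_tool: Moves the arm, as the interface text tells. Its arguments: {"type":"object","properties":{"plan":{"type":"array","items":{"type":"object","properties":{"xyz":{"type":"array","items":{"type":"number"}},"twist":{"type":"array","items":{"type":"number"}},"jaw":{"type":"number"}}}},"newtons":{"type":"number"}},"required":["plan"]}

```bash
mkdir -p pics; ls; python3 - <<'E'
from cell import env
import cv2,numpy as np
np.set_printoptions(precision=4,suppress=True)
o=env.get_obs();print(o)
for n in("scene","top"):
    c=env.read_camera(n);cv2.imwrite(f"pics/{n}0.png",c["img"][...,::-1]);print(n,c["camera_matrix"],c["R"],c["t"], -c["R"].T@c["t"])
E
```

```text
pics
{'time_s': 0.0, 'qpos': array([74.4902, 18.4397, -4.0157, 83.1741,  1.2944, 78.5391, -3.2584]), 'joint_velocities': array([ 0.041 , -0.0932, -0.0296, -0.0188, -0.0528, -0.0371, -0.0688]), 'effort': array([ -0.0009, -49.1293,  -0.404 , -31.2527,  -0.0638,   0.0435,
         0.0001]), 'tool_pos': array([ 0.1825, -0.6236,  0.4037]), 'tool_rot': array([-179.8924,    0.0049,   16.3211]), 'force': array([-0.1116, -0.1948, -0.6029]), 'wrist_torque': array([-0.0227, -0.0165,  0.0336]), 'grasp_force': 0.0, 'grip_width': 0.08703152055811979}
scene [[360.9487   0.     318.6815]
 [  0.     360.9487 198.5479]
 [  0.       0.       1.    ]] [[-0.8641 -0.5033  0.0085]
 [-0.3469  0.5832 -0.7345]
 [ 0.3647 -0.6376 -0.6785]] [0.507  0.3132 1.0029] [0.181  0.712  0.9063]
top [[467.5824   0.     314.6765]
 [  0.     467.5824 200.5039]
 [  0.       0.       1.    ]] [[ 0.0132 -0.9997 -0.0184]
 [-0.9918 -0.0108 -0.1272]
 [ 0.1269  0.0199 -0.9917]] [0.0033 0.6167 1.3358] [ 0.4421 -0.0167  1.4032]
```

View pics/scene0.png

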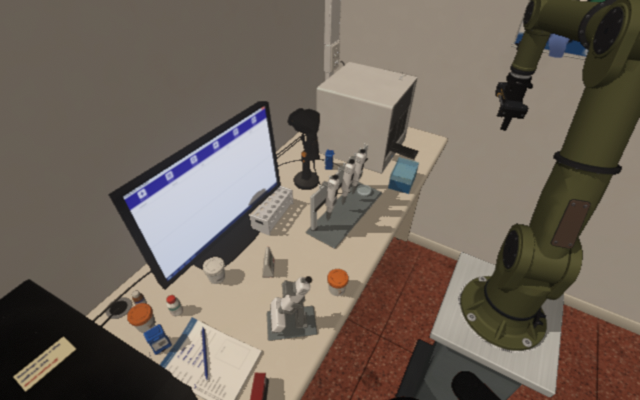

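View pics/top0.png

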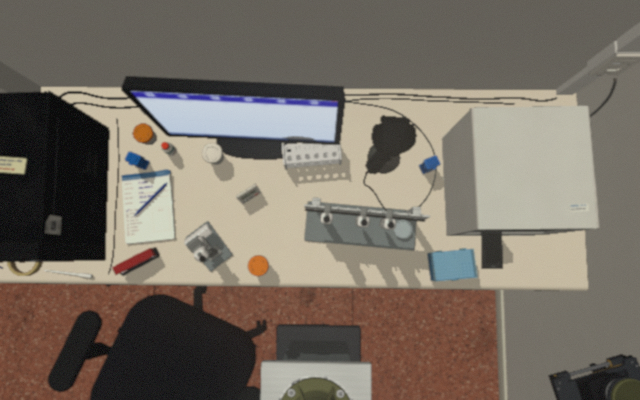

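Pictures show the stand (top cam px x 305–425, y 203–250) with singles in broad, narrow_3 and narrow_2. The dish at (403,230) marks narrow_1 as free, and the rest is at about (208,245). Next I'll enlarge for precise pixels.

```bash
python3 - <<'E'
import cv2,numpy as np
def crop(f,x0,y0,x1,y1,k):
    c=cv2.resize(cv2.imread(f)[y0:y1,x0:x1],None,fx=k,fy=k,interpolation=cv2.INTER_CUBIC)
    for x in range(-(-x0//10)*10,x1,10):
        cv2.line(c,(int((x-x0)*k),0),(int((x-x0)*k),6),(0,0,255),1);cv2.putText(c,str(x),(int((x-x0)*k)+2,12),0,.35,(0,0,255))
    for y in range(-(-y0//10)*10,y1,10):
        cv2.line(c,(0,int((y-y0)*k)),(6,int((y-y0)*k)),(0,0,255),1);cv2.putText(c,str(y),(8,int((y-y0)*k)+4),0,.35,(0,0,255))
    return c
a=crop("pics/top0.png",298,198,432,252,5.9);b=crop("pics/top0.png",180,220,280,272,5.3)
m=np.zeros((600,800,3),np.uint8);m[:a.shape[0],:a.shape[1]]=a;m[320:320+b.shape[0],:b.shape[1]]=b[:280]
cv2.imwrite("pics/m1.png",m)
a=crop("pics/scene0.png",302,140,390,250,5.2);b=crop("pics/scene0.png",260,265,325,345,5.2)
m=np.zeros((600,800,3),np.uint8);m[:a.shape[0],:a.shape[1]]=a;m[:b.shape[0],460:460+b.shape[1]]=b[:,:340]
cv2.imwrite("pics/m2.png",m)
E
```

```text
(no output)
```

View pics/m1.png

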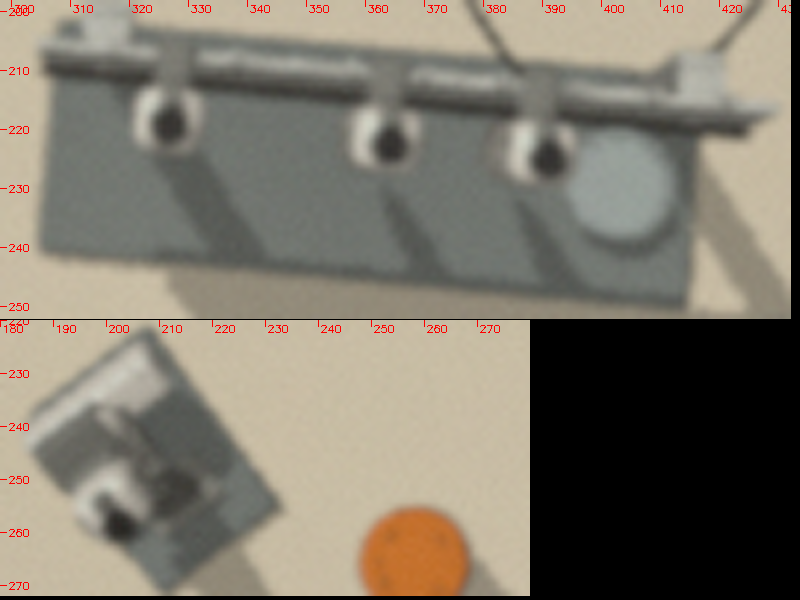

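View pics/m2.png

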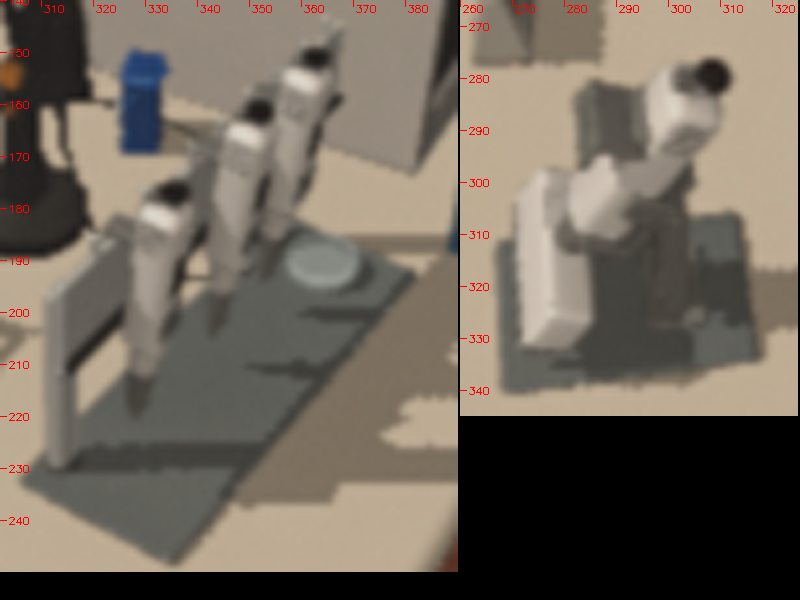

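```bash
cat > h.py <<'E'
import numpy as np
from scipy.spatial.transform import Rotation as Ro
from scipy.optimize import least_squares
from cell import env
np.set_printoptions(precision=4,suppress=True)
def proj(c,X):
    p=c["camera_matrix"]@(c["R"]@np.asarray(X)+c["t"]);return p[:2]/p[2]
def ray(c,u):
    d=c["R"].T@np.linalg.solve(c["camera_matrix"],[u[0],u[1],1]);return -c["R"].T@c["t"],d
def atz(c,u,z):
    o,d=ray(c,u);return o+d*(z-o[2])/d[2]
def tri(cs):
    A=0;b=0
    for c,u in cs:
        o,d=ray(c,u);d=d/np.linalg.norm(d);P=np.eye(3)-np.outer(d,d);A=A+P;b=b+P@o
    return np.linalg.solve(A,b)
E
python3 - <<'E'
from h import *
T=env.read_camera("top");S=env.read_camera("scene")
pl=[((326.6,219.),(335.3,176.5)),((363.9,222.6),(351.8,161.2)),((390.7,224.8),(362.8,151.))]
P=[tri([(T,a),(S,b)]) for a,b in pl];print("plungers",np.array(P))
E=tri([(T,(202.8,258.5)),(S,(309,279.4))]);print("eight plunger",E)
# stand fit
B=[(T,(304.8,240.9),(-.085,.165,.008)),(T,(414.4,249.9),(-.085,-.165,.008)),(S,(306.2,232.7),(.035,.165,.008)),(S,(335.1,248.8),(-.085,.165,.008)),(S,(381.8,192.9),(-.085,-.165,.008)),
(T,(305.6,206.8),(0,.165,.19)),(T,(428.5,217.2),(0,-.165,.19))]
ys=[.103,.009,-.058]
for y,(a,b) in zip(ys,pl):
    q=np.array([-.0035,y,.19])+Ro.from_rotvec([0,-.1,0]).apply([-.0255,0,.052]);B+=[(T,a,q),(S,b,q)]
def f(p):return np.concatenate([proj(c,np.array([p[0],p[1],0])+Ro.from_rotvec([0,0,p[2]]).apply(X))-u for c,u,X in B])
r=least_squares(f,[.4,-.1,0],loss="soft_l1");print("stand",r.x,np.degrees(r.x[2]));print(r.fun.reshape(-1,2))
for p in P:print("in stand",Ro.from_rotvec([0,0,-r.x[2]]).apply(p-[r.x[0],r.x[1],0]))
# rest
cs=[atz(T,u,.008) for u in[(233.4,255.8),(211.7,271.3),(208.3,220.9),(184.7,242.6)]]
ss=[atz(S,u,.008) for u in[(268.3,340.4),(318.1,334.2),(314.2,305.8)]]
print("rest top",np.array(cs),"scene",np.array(ss))
E
```

```text
plungers [[ 0.5457 -0.0234  0.2378]
 [ 0.5379 -0.1166  0.2365]
 [ 0.5326 -0.1835  0.2361]]
eight plunger [0.4432 0.2945 0.1929]
stand [ 0.5709 -0.1276 -0.0731] -4.190585620018586
[[-1.3549  0.3018]
 [ 0.1561  0.8743]
 [-0.7723 -0.1628]
 [ 0.7891 -0.1935]
 [ 1.2914 -0.7176]
 [-2.1933 -0.9395]
 [ 1.5829 -0.7065]
 [-0.523   0.1604]
 [ 0.4733 -0.0134]
 [-0.1995 -0.2547]
 [ 0.354  -0.5686]
 [-0.0745 -0.1755]
 [ 0.0351 -0.7069]]
in stand [-0.0328  0.1021  0.2378]
in stand [-0.0337  0.0086  0.2365]
in stand [-0.0341 -0.0586  0.2361]
rest top [[0.4523 0.2509 0.008 ]
 [0.4059 0.3138 0.008 ]
 [0.5554 0.3302 0.008 ]
 [0.4896 0.3983 0.008 ]] scene [[0.5047 0.3983 0.008 ]
 [0.4028 0.319  0.008 ]
 [0.4538 0.2532 0.008 ]]
```

```bash
cat >> h.py <<'E'
import json,os
ST=(np.array([.571,-.1277,0]),-4.3)      # stand xy, yaw deg
RE=(np.array([.481,.3245,0]),37.5)
def tcp(frame,org,lean,gx,gz=.024):
    """TCP pose so that the tool, aligned with a pipette leaning `lean` rad with hook origin org (frame coords), holds it at (gx,0,gz)."""
    F=Ro.from_euler('z',frame[1],degrees=True)
    L=Ro.from_rotvec([0,-lean,0])
    p=frame[0]+F.apply(np.array(org)+L.apply([gx,0,gz+.164]))
    return p,F*L*Ro.from_euler('x',180,degrees=True)
def cmd():
    if os.path.exists("cmd.json"):
        d=json.load(open("cmd.json"));return np.array(d[0]),Ro.from_quat(d[1])
    return np.array([.183,-.624,.405]),Ro.from_euler('xyz',env.get_obs()["tool_rot"],degrees=True)
def go(*targets):
    p0,r0=cmd()
    for i,(p,r) in enumerate(targets):
        s=np.round(r0.inv().apply(p-p0)*100,1 if i<len(targets)-1 else 2);w=np.round((r0.inv()*r).as_rotvec(degrees=True),1)
        d=np.linalg.norm(s)*10;print("xyz",s.tolist(),"twist",w.tolist(),"| from start rows>=%.1f rot %.1f"%(d/41.7,np.linalg.norm(w)/7.16))
    p=p0+r0.apply(s/100);r=r0*Ro.from_rotvec(w,degrees=True)
    json.dump([p.tolist(),r.as_quat().tolist()],open("cmd.json","w"));print("cmd",p,r.as_euler('xyz',degrees=True))
E
python3 - <<'E'
from h import *
r=Ro.from_euler('xyz',[180,0,-4.3],degrees=True)
p,R=tcp(ST,[-.0035,.102,.19],.1,-.0255); print(p)
h=p+R.apply([0,0,-.11])
r1=Ro.from_euler('xyz',[180,0,6],degrees=True)
go((np.array([.27,-.36,.5]),r1),(h,R))
E
```

```text
[ 0.5311 -0.0224  0.3745]
xyz [15.8, -22.9, -9.5] twist [-0.1, 0.0, 10.3] | from start rows>=7.1 rot 1.4
xyz [49.29, -48.35, -7.84] twist [-1.1, 5.7, 20.6] | from start rows>=16.7 rot 3.0
cmd [ 0.5202 -0.0216  0.4839] [179.9993  -5.7468  -4.3031]
```

Emit:
servo_tool(plan=[{"xyz":[2,-2.9,-1.2],"twist":[0,0,1.3],"jaw":0.3},{"xyz":[4,-5.8,-2.4],"twist":[0,0,2.6],"jaw":0.3},{"xyz":[6,-8.7,-3.6],"twist":[0,0,3.9],"jaw":0.3},{"xyz":[8,-11.6,-4.8],"twist":[0,0,5.2],"jaw":0.3},{"xyz":[10,-14.5,-6],"twist":[0,0,6.5],"jaw":0.3},{"xyz":[12,-17.4,-7.2],"twist":[0,0,7.8],"jaw":0.3},{"xyz":[14,-20.3,-8.4],"twist":[0,0,9.1],"jaw":0.3},{"xyz":[15.8,-22.9,-9.5],"twist":[0,0,10.3],"jaw":0.3},{"xyz":[15.8,-22.9,-9.5],"twist":[0,0,10.3],"jaw":0.3}])

```text
time_s: 0.95
tool_pos: [0.2733, -0.3541, 0.5029]
tool_rot: [179.8, -0.2, 6.5]
force: [0.4, -1.6, -0.0]
grip_width: 0.0612
grasp_force: 0.0
```

```bash
rm cmd.json; python3 - <<'E'
from h import *
# commanded pose after the way-point
p=np.array([.183,-.624,.405]);r=Ro.from_euler('xyz',[-179.89,0,16.32],degrees=True)
p=p+r.apply([.158,-.229,-.095]);r=r*Ro.from_rotvec([0,0,10.3],degrees=True)
json.dump([p.tolist(),r.as_quat().tolist()],open("cmd.json","w"))
o=env.get_obs();print(p,o["tool_pos"],o["tool_rot"],o["grip_width"])
P,R=tcp(ST,[-.0035,.102,.19],.1,-.0255)
go((P+R.apply([0,0,-.11]),R))
E
```

```text
[ 0.2703 -0.36    0.5004] [ 0.2733 -0.3541  0.5029] [179.82    -0.1857   6.4814] 0.06123951597225452
xyz [28.4, -31.03, 1.7] twist [-0.6, 5.7, 10.3] | from start rows>=10.1 rot 1.6
cmd [ 0.5202 -0.0216  0.4839] [-179.9822   -5.6844   -4.2946]
```

Emit:
servo_tool(plan=[{"xyz":[2.5,-2.7,0],"twist":[0,0.5,1],"jaw":0.3},{"xyz":[5,-5.5,0],"twist":[0,1,2],"jaw":0.3},{"xyz":[7.5,-8.2,0],"twist":[0,1.5,3],"jaw":0.3},{"xyz":[10,-11,0],"twist":[0,2,4],"jaw":0.3},{"xyz":[12.5,-13.7,0],"twist":[0,2.5,5],"jaw":0.3},{"xyz":[15,-16.4,0],"twist":[0,3,6],"jaw":0.3},{"xyz":[17.5,-19.1,0],"twist":[0,4,7],"jaw":0.3},{"xyz":[20,-22,0],"twist":[0,5,8],"jaw":0.3}])

```text
time_s: 1.62
tool_pos: [0.4464, -0.1187, 0.4997]
tool_rot: [-179.7, -5.0, -2.1]
force: [0.4, -0.5, -0.1]
grip_width: 0.0609
grasp_force: 0.0
```

```bash
cat >> h.py <<'E'
def did(s,w):
    "set commanded pose: previous pose file + shift s cm, twist w deg"
    p,r=cmd();json.dump([(p+r.apply(np.array(s)/100)).tolist(),(r*Ro.from_rotvec(w,degrees=True)).as_quat().tolist()],open("cmd.json","w"))
E
python3 - <<'E'
from h import *
p=np.array([.183,-.624,.405]);r=Ro.from_euler('xyz',[-179.89,0,16.32],degrees=True)
json.dump([p.tolist(),r.as_quat().tolist()],open("cmd.json","w"))
did([15.8,-22.9,-9.5],[0,0,10.3]);did([20,-22,0],[0,5,8])
P,R=tcp(ST,[-.0035,.102,.19],.1,-.0255)
go((P+R.apply([0,0,-.11]),R))
E
```

```text
xyz [6.88, -10.1, 2.36] twist [-0.7, 0.8, 2.3] | from start rows>=3.0 rot 0.4
cmd [ 0.5202 -0.0216  0.484 ] [179.9698  -5.7407  -4.3223]
```

Emit:
servo_tool(plan=[{"xyz":[2.3,-3.4,0.8],"twist":[-0.2,0.3,0.8],"jaw":0.3},{"xyz":[4.6,-6.8,1.6],"twist":[-0.5,0.6,1.6],"jaw":0.3},{"xyz":[6.88,-10.1,2.36],"twist":[-0.7,0.8,2.3],"jaw":0.3},{"xyz":[6.88,-10.1,2.36],"twist":[-0.7,0.8,2.3],"jaw":0.3},{"xyz":[6.88,-10.1,2.36],"twist":[-0.7,0.8,2.3],"jaw":0.3},{"xyz":[6.88,-10.1,2.36],"twist":[-0.7,0.8,2.3],"jaw":0.3}])

```text
time_s: 2.12
tool_pos: [0.5197, -0.0219, 0.4824]
tool_rot: [179.9, -5.7, -4.3]
force: [0.2, -1.4, -0.4]
grip_width: 0.061
grasp_force: 0.0
```

```bash
python3 - <<'E'
from h import *
import cv2
c=env.read_camera("wrist");o=env.get_obs();print(o["tool_pos"],o["tool_rot"])
im=cv2.resize(c["img"][...,::-1],(800,500),interpolation=cv2.INTER_CUBIC)
r=Ro.from_euler('xyz',o["tool_rot"],degrees=True).as_matrix()
print("cam in tool",r.T@(-c["R"].T@c["t"]-o["tool_pos"]))
F=Ro.from_euler('z',ST[1],degrees=True)
def mk(X,col):
    q=proj(c,X)*1.25;cv2.circle(im,tuple(int(v) for v in q),4,col,1)
for y in(.103,.009,-.058,-.125):
    hw=.025 if y>.1 else .014
    for s in(-1,1): mk(ST[0]+F.apply([0,y+s*(hw+.002),.205]),(0,0,255))
    if y>-.1: mk(ST[0]+F.apply(np.array([-.0035,y,.19])+Ro.from_rotvec([0,-.1,0]).apply([-.0255,0,.052])),(0,255,0))
for s in(-1,1):mk(ST[0]+F.apply([0,s*.165,.19]),(255,0,0));mk(ST[0]+F.apply([-.085,s*.165,.008]),(255,0,0))
cv2.imwrite("pics/w1.png",im)
E
```

```text
[ 0.5195 -0.0227  0.4826] [179.8292  -5.7421  -4.4076]
cam in tool [ 0.0831 -0.0011  0.0197]
```

View pics/w1.png

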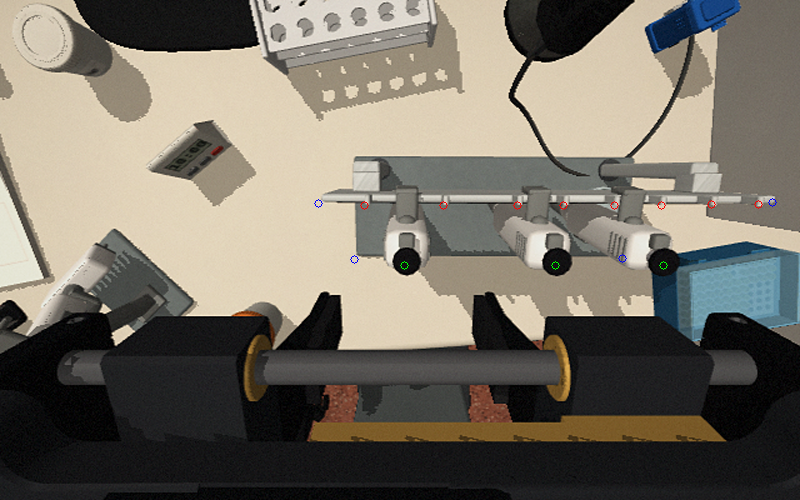

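Wrist view: the green predicted plungers sit within about 3 px of the real ones at (407,262), (557,262) and (663,261). I'll nudge the stand estimate by +2 mm in x and descend.

```bash
sed -i 's/^ST=.*/ST=(np.array([.573,-.1277,0]),-4.5)/' h.py; python3 - <<'E'
from h import *
P,R=tcp(ST,[-.0035,.101,.19],.1,-.0255)
go((P,R))
E
```

```text
xyz [0.23, 0.06, 11.03] twist [0.0, -0.0, 0.2] | from start rows>=2.6 rot 0.0
cmd [ 0.5334 -0.0233  0.3745] [179.9899  -5.7408  -4.5233]
```

Emit:
servo_tool(plan=[{"xyz":[0.23,0.06,3],"twist":[0,0,0.2],"jaw":0.3},{"xyz":[0.23,0.06,6],"twist":[0,0,0.2],"jaw":0.3},{"xyz":[0.23,0.06,9],"twist":[0,0,0.2],"jaw":0.35},{"xyz":[0.23,0.06,11.03],"twist":[0,0,0.2],"jaw":0.45},{"xyz":[0.23,0.06,11.03],"twist":[0,0,0.2],"jaw":0.55},{"xyz":[0.23,0.06,11.03],"twist":[0,0,0.2],"jaw":0.6},{"xyz":[0.23,0.06,11.03],"twist":[0,0,0.2],"jaw":0.8},{"xyz":[0.23,0.06,11.03],"twist":[0,0,0.2],"jaw":0.8},{"xyz":[0.23,0.06,11.03],"twist":[0,0,0.2],"jaw":0.8},{"xyz":[0.23,0.06,11.03],"twist":[0,0,0.2],"jaw":0.8}], newtons=20)

```text
time_s: 3.0
tool_pos: [0.5336, -0.0234, 0.3752]
tool_rot: [179.8, -6.0, -4.5]
force: [-1.3, -0.2, 5.4]
grip_width: 0.03
grasp_force: 19.9
```

```bash
python3 - <<'E'
from h import *
p,R=cmd()
up=p+R.apply([0,0,-.05])
go((up,R))
E
```

```text
xyz [-0.0, 0.0, -5.0] twist [0.0, 0.0, 0.0] | from start rows>=1.2 rot 0.0
cmd [ 0.5284 -0.0229  0.4242] [179.9899  -5.7408  -4.5233]
```

Emit:
servo_tool(plan=[{"xyz":[0,0,-1],"twist":[0,0,0],"jaw":0.8},{"xyz":[0,0,-2.5],"twist":[0,0,0],"jaw":0.8},{"xyz":[0,0,-5],"twist":[0,0,0],"jaw":0.8},{"xyz":[0,0,-5],"twist":[0,0,0],"jaw":0.8},{"xyz":[0,0,-5],"twist":[0,0,0],"jaw":0.8}])

```text
time_s: 3.42
tool_pos: [0.5283, -0.0223, 0.4245]
tool_rot: [179.8, -5.9, -4.5]
force: [-0.0, -0.2, -2.0]
grip_width: 0.03
grasp_force: 19.9
```

```bash
python3 - <<'E'
from h import *
# forward 80 mm + upright, then along rail to narrow_1, still 80 mm in front
a=tcp(ST,[-.0835,.101,.235],.0,-.0255)
b=tcp(ST,[-.0835,-.125,.235],.0,-.0255)
go(a,b)
E
```

```text
xyz [-5.6, 0.0, -0.4] twist [0.0, -5.7, -0.0] | from start rows>=1.3 rot 0.8
xyz [-5.61, 22.61, -0.44] twist [0.0, -5.7, -0.0] | from start rows>=5.6 rot 0.8
cmd [ 0.4545 -0.2438  0.423 ] [179.99    -0.0408  -4.5243]
```

Emit:
servo_tool(plan=[{"xyz":[-3,0,-0.2],"twist":[0,-3,0],"jaw":0.8},{"xyz":[-5.6,0,-0.4],"twist":[0,-5.7,0],"jaw":0.8},{"xyz":[-5.6,3,-0.4],"twist":[0,-5.7,0],"jaw":0.8},{"xyz":[-5.6,7,-0.4],"twist":[0,-5.7,0],"jaw":0.8},{"xyz":[-5.6,11,-0.4],"twist":[0,-5.7,0],"jaw":0.8},{"xyz":[-5.6,15,-0.4],"twist":[0,-5.7,0],"jaw":0.8},{"xyz":[-5.6,19,-0.4],"twist":[0,-5.7,0],"jaw":0.8},{"xyz":[-5.61,22.61,-0.44],"twist":[0,-5.7,0],"jaw":0.8},{"xyz":[-5.61,22.61,-0.44],"twist":[0,-5.7,0],"jaw":0.8},{"xyz":[-5.61,22.61,-0.44],"twist":[0,-5.7,0],"jaw":0.8}])

```text
time_s: 4.25
tool_pos: [0.453, -0.2461, 0.4205]
tool_rot: [-180.0, 0.1, -4.8]
force: [0.5, 1.3, -1.5]
grip_width: 0.0302
grasp_force: 20.0
```

```bash
cat > wv.py <<'E'
from h import *
import cv2
def view(name,marks,box=None):
    c=env.read_camera("wrist");o=env.get_obs();print(o["tool_pos"],o["tool_rot"],o["grip_width"])
    if box is None: box=(0,0,640,400)
    x0,y0,x1,y1=box;k=min(800/(x1-x0),600/(y1-y0))
    im=cv2.resize(c["img"][y0:y1,x0:x1,::-1],None,fx=k,fy=k,interpolation=cv2.INTER_CUBIC)
    for X,col in marks:
        q=(proj(c,X)-[x0,y0])*k;cv2.circle(im,tuple(int(v) for v in q),4,col,1)
    cv2.imwrite(name,im);print(box,k)
def standmarks():
    F=Ro.from_euler('z',ST[1],degrees=True);m=[]
    for y in(.103,.009,-.058,-.125):
        hw=.025 if y>.1 else .014
        for s in(-1,1): m.append((ST[0]+F.apply([0,y+s*(hw+.002),.205]),(0,0,255)))
    for s in(-1,1): m.append((ST[0]+F.apply([0,s*.165,.19]),(255,0,0)))
    for y in (.009,-.058): m.append((ST[0]+F.apply(np.array([-.0035,y,.19])+Ro.from_rotvec([0,-.1,0]).apply([-.0255,0,.052])),(0,255,0)))
    return m
def held(gx=-.0255,gz=.024):
    o=env.get_obs();r=Ro.from_euler('xyz',o["tool_rot"],degrees=True);p=o["tool_pos"]
    H=lambda q:p+r.apply(np.array([q[0]-gx,-q[1],.164+gz-q[2]]))
    return [(H((.0115,s*.008,.007)),(255,0,255)) for s in(-1,1)]+[(H((gx,0,.052)),(255,0,255))]
E
python3 - <<'E'
from wv import *
view("pics/w2.png",standmarks()+held())
E
```

```text
[ 0.4538 -0.2439  0.4209] [-179.9831    0.0285   -4.6033] 0.029724875819956136
(0, 0, 640, 400) 1.25
```

View pics/w2.png

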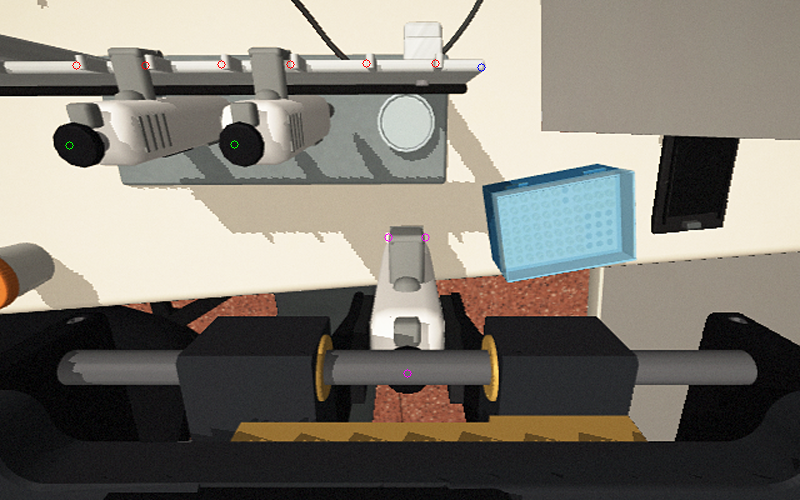

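Wrist view: the held hook tip sits about 10 px forward of prediction and the plunger about 6 px, so the pipette is held 4 mm forward with about 0.06 rad extra lean. The free place's ribs are near (366,64) and (435,64). I'll move above the place and check there.

```bash
cat >> h.py <<'E'
def tcp2(frame,org,lean,gx,delta,gz=.024):
    "tool pose holding a pipette (lean rad, hook origin org) whose lean relative to the tool is delta"
    F=Ro.from_euler('z',frame[1],degrees=True)
    g=frame[0]+F.apply(np.array(org)+Ro.from_rotvec([0,-lean,0]).apply([gx,0,gz]))
    R=F*Ro.from_rotvec([0,-(lean-delta),0])*Ro.from_euler('x',180,degrees=True)
    return g-R.apply([0,0,.164]),R
E
python3 - <<'E'
from h import *
p,R=tcp2(ST,[.0005,-.125,.237],0,-.0293,.06)
go((p,R))
E
```

```text
xyz [9.01, -0.01, -0.16] twist [0.0, -3.5, -0.0] | from start rows>=2.2 rot 0.5
cmd [ 0.5443 -0.2508  0.4247] [179.9899   3.4592  -4.525 ]
```

Emit:
servo_tool(plan=[{"xyz":[3,0,-0.1],"twist":[0,-1.5,0],"jaw":0.8},{"xyz":[6,0,-0.16],"twist":[0,-3,0],"jaw":0.8},{"xyz":[9.01,-0.01,-0.16],"twist":[0,-3.5,0],"jaw":0.8},{"xyz":[9.01,-0.01,-0.16],"twist":[0,-3.5,0],"jaw":0.8},{"xyz":[9.01,-0.01,-0.16],"twist":[0,-3.5,0],"jaw":0.8},{"xyz":[9.01,-0.01,-0.16],"twist":[0,-3.5,0],"jaw":0.8}])

```text
time_s: 4.8
tool_pos: [0.5439, -0.249, 0.4234]
tool_rot: [179.9, 3.5, -4.4]
force: [0.6, 0.5, -0.6]
grip_width: 0.0301
grasp_force: 20.0
```

```bash
python3 - <<'E'
from wv import *
view("pics/w3.png",standmarks()+held(),(200,100,440,280))
E
```

```text
[ 0.5434 -0.2494  0.4239] [179.8727   3.4697  -4.4509] 0.029903991928277886
(200, 100, 440, 280) 3.3333333333333335
```

View pics/w3.png

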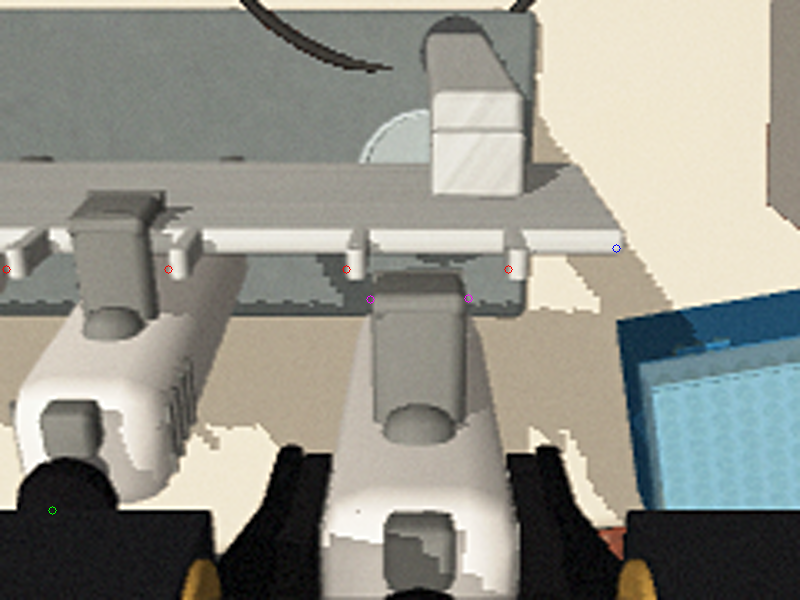

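Crop: ribs of the free place are at x≈357 and 516 (gap centre 437), the held hook is at 374–468, and the rail band is at y 230–250. I'll correct about 3 mm toward −y and 2 mm toward +x, then lower.

```bash
python3 - <<'E'
from h import *
p,R=cmd();F=Ro.from_euler('z',ST[1],degrees=True)
q=p+F.apply([.0022,-.0031,0])
go((q,R),(q-[0,0,.02],R),(q-[0,0,.045],R))
E
```

```text
xyz [0.2, 0.3, -0.0] twist [0.0, 0.0, 0.0] | from start rows>=0.1 rot 0.0
xyz [0.3, 0.3, 2.0] twist [0.0, 0.0, 0.0] | from start rows>=0.5 rot 0.0
xyz [0.49, 0.31, 4.48] twist [0.0, 0.0, 0.0] | from start rows>=1.1 rot 0.0
cmd [ 0.5463 -0.2541  0.3797] [179.9899   3.4592  -4.525 ]
```

Emit:
servo_tool(plan=[{"xyz":[0.2,0.31,0],"twist":[0,0,0],"jaw":0.8},{"xyz":[0.2,0.31,0],"twist":[0,0,0],"jaw":0.8},{"xyz":[0.27,0.31,1],"twist":[0,0,0],"jaw":0.8},{"xyz":[0.34,0.31,2],"twist":[0,0,0],"jaw":0.8},{"xyz":[0.4,0.31,3],"twist":[0,0,0],"jaw":0.8},{"xyz":[0.46,0.31,4],"twist":[0,0,0],"jaw":0.8},{"xyz":[0.49,0.31,4.48],"twist":[0,0,0],"jaw":0.8},{"xyz":[0.49,0.31,4.48],"twist":[0,0,0],"jaw":0.8}])

```text
time_s: 5.52
tool_pos: [0.5454, -0.2539, 0.3776]
tool_rot: [179.9, 3.6, -4.5]
force: [-0.4, -0.1, -0.7]
grip_width: 0.0299
grasp_force: 20.0
```

Emit:
servo_tool(plan=[{"xyz":[0,0,0.1],"twist":[0,0,0],"jaw":0.8},{"xyz":[0.01,0,0.25],"twist":[0,0,0],"jaw":0.8},{"xyz":[0.01,0,0.25],"twist":[0,0,0],"jaw":0.8}])

```text
time_s: 5.77
tool_pos: [0.5457, -0.2538, 0.3772]
tool_rot: [179.9, 3.4, -4.5]
force: [-1.9, 0.4, 3.3]
grip_width: 0.0298
grasp_force: 20.0
```

Emit:
servo_tool(plan=[{"xyz":[0,0,0],"twist":[0,0,0],"jaw":0.62},{"xyz":[0,0,0],"twist":[0,0,0],"jaw":0.58},{"xyz":[0,0,0],"twist":[0,0,0],"jaw":0.5},{"xyz":[0,0,0],"twist":[0,0,0],"jaw":0.45},{"xyz":[0,0,0],"twist":[0,0,0],"jaw":0.45},{"xyz":[0,0,-2],"twist":[0,0,0],"jaw":0.45},{"xyz":[0,0,-5],"twist":[0,0,0],"jaw":0.45},{"xyz":[0,0,-9],"twist":[0,0,0],"jaw":0.45},{"xyz":[0,0,-12],"twist":[0,0,0],"jaw":0.3},{"xyz":[0,0,-12],"twist":[0,0,0],"jaw":0.3}])

```text
time_s: 6.6
tool_pos: [0.5542, -0.2538, 0.5035]
tool_rot: [179.7, 2.8, -4.5]
force: [0.1, 0.5, 0.7]
grip_width: 0.0547
grasp_force: 0.0
```

```bash
python3 - <<'E'
from wv import *
did([.01,0,.25],[0,0,0]);did([0,0,-12],[0,0,0])
c=env.read_camera("wrist");t=env.read_camera("top")
a=cv2.resize(c["img"][60:260,120:560,::-1],None,fx=1.81,fy=1.81,interpolation=cv2.INTER_CUBIC)
b=cv2.resize(t["img"][200:238,305:429,::-1],None,fx=6.4,fy=6.2,interpolation=cv2.INTER_CUBIC)
m=np.zeros((600,800,3),np.uint8);m[:a.shape[0],:a.shape[1]]=a[:,:800];m[362:362+b.shape[0],:b.shape[1]]=b[:238,:800];cv2.imwrite("pics/w4.png",m)
E
```

```text
(no output)
```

View pics/w4.png

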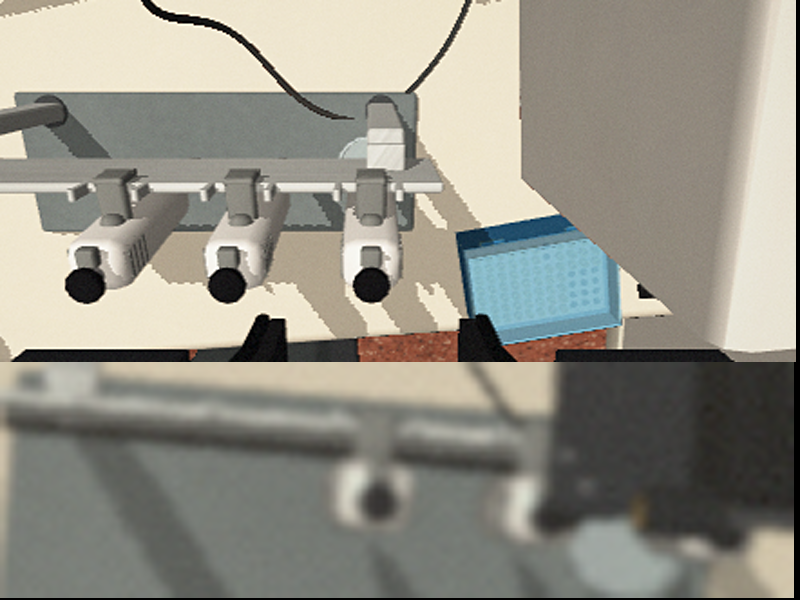

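Picture: the moved single hangs in narrow_1 at (372,230), same height and lean as its neighbours. Now the eight-channel.

```bash
sed -i 's/^ST=.*/ST=(np.array([.5738,-.1299,0]),-4.5)/' h.py; python3 - <<'E'
from h import *
p,R=cmd()
P,Q=tcp2(RE,[0,0,.165],.52,-.0265,.12);print("grasp",P,Q.as_euler('xyz',degrees=True))
H=P+Q.apply([0,0,-.08]);print("hover",H)
half=R*Ro.from_rotvec((R.inv()*Q).as_rotvec()*.5)
m=np.array([.47,-.03,.5])
go((m,half));go((H+[0,0,.02],Q))
E
```

```text
grasp [0.4026 0.2644 0.3237] [180.     -22.9183  37.5   ]
hover [0.3779 0.2454 0.3974]
xyz [-10.09, -21.74, 0.3] twist [3.6, 12.6, -20.9] | from start rows>=5.7 rot 3.4
cmd [ 0.47 -0.03  0.5 ] [-177.5019   -9.7323   16.0792]
xyz [-2.6, -28.63, 9.19] twist [3.6, 12.6, -20.9] | from start rows>=7.2 rot 3.4
cmd [0.3779 0.2454 0.4174] [-179.9861  -22.9463   37.5252]
```

Emit:
servo_tool(plan=[{"xyz":[-1.6,-3.6,0],"twist":[0.6,2.1,-3.5],"jaw":0.1},{"xyz":[-3.3,-7.2,0.1],"twist":[1.2,4.2,-7],"jaw":0.1},{"xyz":[-5,-10.8,0.1],"twist":[1.8,6.3,-10.4],"jaw":0.1},{"xyz":[-6.7,-14.5,0.2],"twist":[2.4,8.4,-13.9],"jaw":0.1},{"xyz":[-8.4,-18.1,0.2],"twist":[3,10.5,-17.4],"jaw":0.1},{"xyz":[-10.09,-21.74,0.3],"twist":[3.6,12.6,-20.9],"jaw":0.1},{"xyz":[-10.09,-21.74,0.3],"twist":[3.6,12.6,-20.9],"jaw":0.1}])

```text
time_s: 7.28
tool_pos: [0.4672, -0.0212, 0.498]
tool_rot: [-177.6, -9.7, 16.8]
force: [-0.1, 0.7, 0.5]
grip_width: 0.0783
grasp_force: 0.0
```

Emit:
servo_tool(plan=[{"xyz":[-0.3,-3.6,1.1],"twist":[0.5,1.6,-2.6],"jaw":0.1},{"xyz":[-0.6,-7.2,2.3],"twist":[0.9,3.1,-5.2],"jaw":0.1},{"xyz":[-1,-10.7,3.4],"twist":[1.4,4.7,-7.8],"jaw":0.1},{"xyz":[-1.3,-14.3,4.6],"twist":[1.8,6.3,-10.4],"jaw":0.1},{"xyz":[-1.6,-17.9,5.7],"twist":[2.3,7.9,-13],"jaw":0.1},{"xyz":[-2,-21.5,6.9],"twist":[2.7,9.5,-15.7],"jaw":0.1},{"xyz":[-2.3,-25,8],"twist":[3.2,11,-18.3],"jaw":0.1},{"xyz":[-2.6,-28.63,9.19],"twist":[3.6,12.6,-20.9],"jaw":0.1},{"xyz":[-2.6,-28.63,9.19],"twist":[3.6,12.6,-20.9],"jaw":0.1},{"xyz":[-2.6,-28.63,9.19],"twist":[3.6,12.6,-20.9],"jaw":0.1}])

```text
time_s: 8.12
tool_pos: [0.3722, 0.2526, 0.4121]
tool_rot: [-179.9, -22.6, 38.3]
force: [0.6, -0.6, -0.1]
grip_width: 0.0782
grasp_force: 0.0
```

```bash
python3 - <<'E'
from wv import *
F=Ro.from_euler('z',RE[1],degrees=True)
def E(q):return RE[0]+F.apply(np.array([0,0,.165])+Ro.from_rotvec([0,-.52,0]).apply(q))
m=[(E((.0115,s*.019,.007)),(0,0,255)) for s in(-1,1)]+[(E((-.0265,0,.052)),(0,255,0))]
m+=[(E((-.0135,s*.042,-.095)),(255,0,255)) for s in(-1,1)]
m+=[(RE[0]+F.apply([a*.065,b*.0425,.008]),(255,0,0)) for a in(-1,1) for b in(-1,1)]
view("pics/w5.png",m,(100,0,540,300))
E
```

```text
[0.3744 0.2493 0.4129] [179.9486 -22.6202  38.1099] 0.07815362345423749
(100, 0, 540, 300) 1.8181818181818181
```

View pics/w5.png

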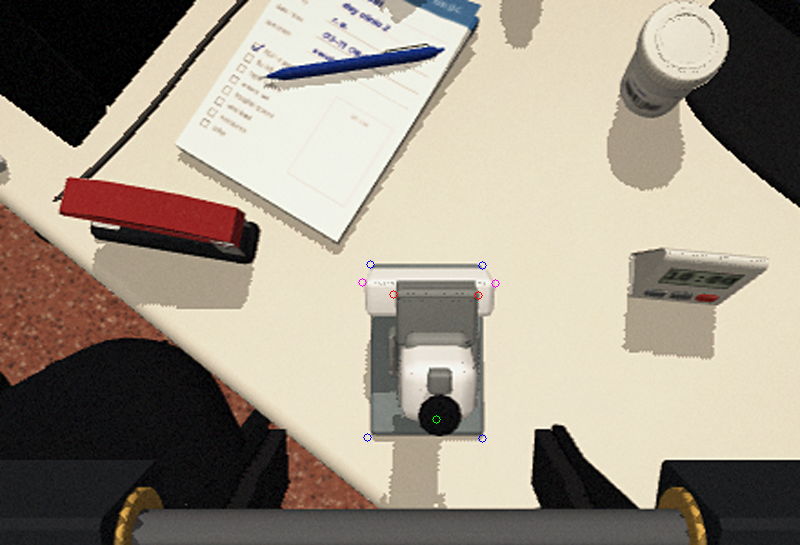

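Wrist view: the eight-channel in its rest matches the model to about 2 mm, with the hook end at (438,295) and the plunger at (439,414) against a predicted (436,419). Descending with +2 mm forward.

```bash
python3 - <<'E'
from h import *
F=Ro.from_euler('z',RE[1],degrees=True)
P,Q=tcp2(RE,[.002,-.0007,.165],.52,-.0265,.12)
go((P,Q))
print(env.get_obs()["tool_pos"])
E
```

```text
xyz [-0.6, 0.07, 9.92] twist [-0.0, -0.0, 0.0] | from start rows>=2.4 rot 0.0
cmd [0.4046 0.265  0.3238] [-179.9861  -22.9463   37.5252]
[0.3744 0.2493 0.4129]
```

Emit:
servo_tool(plan=[{"xyz":[-0.6,0.07,0],"twist":[0,0,0],"jaw":0.2},{"xyz":[-0.6,0.07,2.5],"twist":[0,0,0],"jaw":0.2},{"xyz":[-0.6,0.07,5],"twist":[0,0,0],"jaw":0.2},{"xyz":[-0.6,0.07,7.5],"twist":[0,0,0],"jaw":0.2},{"xyz":[-0.6,0.07,9.92],"twist":[0,0,0],"jaw":0.2},{"xyz":[-0.6,0.07,9.92],"twist":[0,0,0],"jaw":0.3},{"xyz":[-0.6,0.07,9.92],"twist":[0,0,0],"jaw":0.4},{"xyz":[-0.6,0.07,9.92],"twist":[0,0,0],"jaw":0.5}])

```text
time_s: 8.83
tool_pos: [0.4051, 0.2637, 0.3226]
tool_rot: [179.9, -22.9, 37.4]
force: [-0.8, 0.2, 0.4]
grip_width: 0.057
grasp_force: 0.0
```

Emit:
servo_tool(plan=[{"xyz":[0,0,0],"twist":[0,0,0],"jaw":0.55},{"xyz":[0,0,0],"twist":[0,0,0],"jaw":0.75},{"xyz":[0,0,0],"twist":[0,0,0],"jaw":0.75},{"xyz":[0,0,0],"twist":[0,0,0],"jaw":0.75}], newtons=35)

```text
time_s: 9.17
tool_pos: [0.4045, 0.265, 0.323]
tool_rot: [179.8, -23.0, 37.6]
force: [-1.7, -2.2, 3.8]
grip_width: 0.0335
grasp_force: 34.9
```

```bash
python3 - <<'E'
from h import *
p,R=cmd();F=Ro.from_euler('z',RE[1],degrees=True)
a=p+F.apply(.035*np.array([np.cos(.52),0,np.sin(.52)]))
go((a,R),(a+[0,0,.12],R))
E
```

```text
xyz [3.5, 0.0, -0.4] twist [0.0, 0.0, 0.0] | from start rows>=0.8 rot 0.0
xyz [8.15, -0.0, -11.47] twist [0.0, 0.0, 0.0] | from start rows>=3.4 rot 0.0
cmd [0.4287 0.2835 0.4612] [-179.9861  -22.9463   37.5252]
```

Emit:
servo_tool(plan=[{"xyz":[1,0,-0.1],"twist":[0,0,0],"jaw":0.75},{"xyz":[2,0,-0.2],"twist":[0,0,0],"jaw":0.75},{"xyz":[3.5,0,-0.4],"twist":[0,0,0],"jaw":0.75},{"xyz":[3.5,0,-0.4],"twist":[0,0,0],"jaw":0.75},{"xyz":[4.5,0,-2.8],"twist":[0,0,0],"jaw":0.75},{"xyz":[6,0,-6.3],"twist":[0,0,0],"jaw":0.75},{"xyz":[7.5,0,-9.9],"twist":[0,0,0],"jaw":0.75},{"xyz":[8.15,0,-11.47],"twist":[0,0,0],"jaw":0.75},{"xyz":[8.15,0,-11.47],"twist":[0,0,0],"jaw":0.75},{"xyz":[8.15,0,-11.47],"twist":[0,0,0],"jaw":0.75}])

```text
time_s: 10.0
tool_pos: [0.428, 0.2837, 0.4596]
tool_rot: [179.9, -22.9, 37.6]
force: [-0.1, -0.6, -3.2]
grip_width: 0.0335
grasp_force: 35.0
```

```bash
python3 - <<'E'
from h import *
p,R=cmd()
o=env.get_obs();print(o["tool_pos"],o["tool_rot"],o["grip_width"],o["force"],o["wrist_torque"])
P,Q=tcp2(ST,[-.09,.103,.245],0,-.0265,.12)
print(P)
half=R*Ro.from_rotvec((R.inv()*Q).as_rotvec()*.5)
go((.5*(p+P)+[-.0,0,.0],half));go((P,Q))
E
```

```text
[0.428  0.2837 0.4596] [179.8652 -22.9354  37.5918] 0.03354852042824959 [-0.1284 -0.5997 -3.1656] [-0.4524  0.4979  0.0199]
[ 0.4853 -0.0196  0.4318]
xyz [-7.01, 13.74, -1.38] twist [-3.0, -14.2, 21.0] | from start rows>=3.7 rot 3.6
cmd [0.457  0.1319 0.4465] [-177.2121   -8.0592   16.1522]
xyz [-1.68, 15.39, 0.5] twist [-3.0, -14.3, 21.1] | from start rows>=3.7 rot 3.6
cmd [ 0.4854 -0.0197  0.4318] [179.9504   6.9025  -4.5404]
```

Emit:
servo_tool(plan=[{"xyz":[-1.4,2.7,-0.3],"twist":[-0.6,-2.8,4.2],"jaw":0.75},{"xyz":[-2.8,5.5,-0.6],"twist":[-1.2,-5.7,8.4],"jaw":0.75},{"xyz":[-4.2,8.2,-0.8],"twist":[-1.8,-8.5,12.6],"jaw":0.75},{"xyz":[-5.6,11,-1.1],"twist":[-2.4,-11.4,16.8],"jaw":0.75},{"xyz":[-7.01,13.74,-1.38],"twist":[-3,-14.2,21],"jaw":0.75},{"xyz":[-7.01,13.74,-1.38],"twist":[-3,-14.2,21],"jaw":0.75}])

```text
time_s: 10.5
tool_pos: [0.4575, 0.1251, 0.4411]
tool_rot: [-177.5, -7.5, 15.5]
force: [0.1, -0.8, -1.6]
grip_width: 0.0339
grasp_force: 35.0
```

Emit:
servo_tool(plan=[{"xyz":[-0.3,3.1,0.1],"twist":[-0.6,-2.9,4.2],"jaw":0.75},{"xyz":[-0.7,6.2,0.2],"twist":[-1.2,-5.7,8.4],"jaw":0.75},{"xyz":[-1,9.2,0.3],"twist":[-1.8,-8.6,12.7],"jaw":0.75},{"xyz":[-1.4,12.3,0.4],"twist":[-2.4,-11.4,16.9],"jaw":0.75},{"xyz":[-1.68,15.39,0.5],"twist":[-3,-14.3,21.1],"jaw":0.75},{"xyz":[-1.68,15.39,0.5],"twist":[-3,-14.3,21.1],"jaw":0.75},{"xyz":[-1.68,15.39,0.5],"twist":[-3,-14.3,21.1],"jaw":0.75},{"xyz":[-1.68,15.39,0.5],"twist":[-3,-14.3,21.1],"jaw":0.75}])

```text
time_s: 11.17
tool_pos: [0.4846, -0.0189, 0.4287]
tool_rot: [179.9, 7.0, -4.5]
force: [-0.5, 1.0, -1.1]
grip_width: 0.0334
grasp_force: 35.0
```

```bash
python3 - <<'E'
from h import *
P,Q=tcp2(ST,[.0,.103,.24],0,-.0265,.12)
go((P,Q))
E
```

```text
xyz [8.99, -0.01, -0.59] twist [0.0, 0.0, -0.0] | from start rows>=2.2 rot 0.0
cmd [ 0.575  -0.0267  0.4268] [179.9504   6.9025  -4.5404]
```

Emit:
servo_tool(plan=[{"xyz":[2.5,0,-0.59],"twist":[0,0,0],"jaw":0.75},{"xyz":[5,0,-0.59],"twist":[0,0,0],"jaw":0.75},{"xyz":[7,0,-0.59],"twist":[0,0,0],"jaw":0.75},{"xyz":[8.99,-0.01,-0.59],"twist":[0,0,0],"jaw":0.75},{"xyz":[8.99,-0.01,-0.59],"twist":[0,0,0],"jaw":0.75},{"xyz":[8.99,-0.01,-0.59],"twist":[0,0,0],"jaw":0.75},{"xyz":[8.99,-0.01,-0.59],"twist":[0,0,0],"jaw":0.75}])

```text
time_s: 11.75
tool_pos: [0.574, -0.0251, 0.4253]
tool_rot: [179.9, 6.9, -4.4]
force: [-0.3, 0.0, -1.6]
grip_width: 0.0338
grasp_force: 35.0
```

```bash
python3 - <<'E'
from wv import *
o=env.get_obs();r=Ro.from_euler('xyz',o["tool_rot"],degrees=True)
g=o["tool_pos"]+r.apply([0,0,.164])
# predicted held pipette: relative lean .12 -> pipette frame
Rp=r*Ro.from_euler('x',180,degrees=True)*Ro.from_rotvec([0,-.12,0])
E=lambda q:g+Rp.apply(np.array(q)-[-.0265,0,.024])
print("pip z axis",Rp.apply([0,0,1]),"origin",E((0,0,0)))
m=standmarks()+[(E((.0115,s*.019,.007)),(255,0,255)) for s in(-1,1)]+[(E((-.0265,0,.052)),(255,0,255))]+[(E((-.0135,s*.042,-.095)),(0,255,255)) for s in(-1,1)]
view("pics/w6.png",m,(180,100,460,310))
E
```

```text
pip z axis [0.0012 0.0022 1.    ] origin [ 0.5806 -0.0261  0.2384]
[ 0.5739 -0.0254  0.4256] [179.857    6.8968  -4.4484] 0.033946346588221404
(180, 100, 460, 310) 2.857142857142857
```

View pics/w6.png

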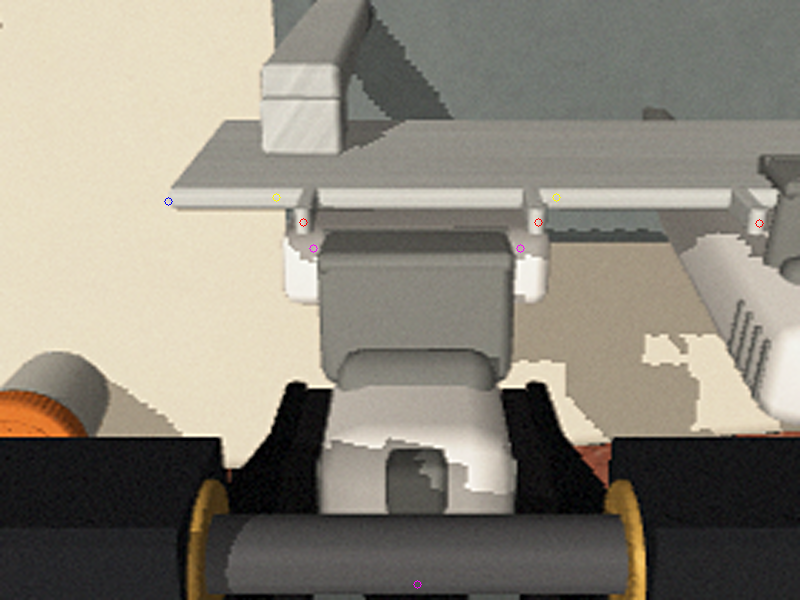

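Wrist view: the ribs match predictions to about 1 px at (302,222) and (537,220). The hook is centred between them at x=417, with its back edge at y≈233 against a predicted 248. Next I'll check lean from the nozzle head's front edge (y≈300).

```bash
python3 - <<'E'
from wv import *
c=env.read_camera("wrist");o=env.get_obs();r=Ro.from_euler('xyz',o["tool_rot"],degrees=True)
g=o["tool_pos"]+r.apply([0,0,.164])
F=Ro.from_euler('z',ST[1],degrees=True)
for d in(-.1,-.05,0,.05):
  for gx in(-.0265,-.0295):
    Rp=r*Ro.from_euler('x',180,degrees=True)*Ro.from_rotvec([0,-.12-d,0])
    E=lambda q:((proj(c,g+Rp.apply(np.array(q)-[gx,0,.024]))-[180,100])*2.857).round()
    print(d,gx,"hook",E((.0115,0,.007)),"hooktipbottom",E((.0115,0,-.0125)),"hook root top",E((-.0115,0,.007)),"head back",E((-.0135,.042,-.095)),"head front",E((-.0395,.042,-.095)),"btm",E((-.0395,.042,-.133)))
for z in(.19,.133,.123):print("rail",z,[((proj(c,ST[0]+F.apply([x,.103,z]))-[180,100])*2.857).round() for x in(-.0085,-.003,.003)])
im=c["img"].astype(int)
x=180+int(300/2.857);x2=180+int(532/2.857);x3=180+int(417/2.857)
for xx in(x,x2,x3):print(xx,[(int((y-100)*2.857),im[y,xx].sum()//3) for y in range(165,215)])
E
```

```text
-0.1 -0.0265 hook [418. 250.] hooktipbottom [418. 224.] hook root top [418. 362.] head back [281. 233.] head front [285. 312.] btm [300. 275.]
-0.1 -0.0295 hook [418. 235.] hooktipbottom [418. 210.] hook root top [418. 348.] head back [280. 224.] head front [284. 304.] btm [299. 267.]
-0.05 -0.0265 hook [418. 249.] hooktipbottom [418. 218.] hook root top [418. 360.] head back [279. 215.] head front [284. 294.] btm [299. 253.]
-0.05 -0.0295 hook [419. 234.] hooktipbottom [418. 204.] hook root top [418. 346.] head back [279. 205.] head front [283. 285.] btm [298. 245.]
0 -0.0265 hook [419. 249.] hooktipbottom [418. 212.] hook root top [418. 358.] head back [278. 197.] head front [283. 276.] btm [298. 232.]
0 -0.0295 hook [419. 233.] hooktipbottom [418. 198.] hook root top [418. 345.] head back [277. 187.] head front [283. 267.] btm [297. 224.]
0.05 -0.0265 hook [419. 249.] hooktipbottom [418. 207.] hook root top [418. 356.] head back [276. 179.] head front [282. 258.] btm [297. 210.]
0.05 -0.0295 hook [419. 233.] hooktipbottom [418. 193.] hook root top [418. 343.] head back [275. 169.]
[... 2868 characters left out ...]
), (237, np.int64(81)), (239, np.int64(78)), (242, np.int64(81)), (245, np.int64(80)), (248, np.int64(79)), (251, np.int64(96)), (254, np.int64(125)), (257, np.int64(136)), (259, np.int64(135)), (262, np.int64(143)), (265, np.int64(130)), (268, np.int64(125)), (271, np.int64(134)), (274, np.int64(127)), (277, np.int64(132)), (279, np.int64(132)), (282, np.int64(135)), (285, np.int64(133)), (288, np.int64(128)), (291, np.int64(132)), (294, np.int64(135)), (297, np.int64(134)), (299, np.int64(132)), (302, np.int64(136)), (305, np.int64(132)), (308, np.int64(132)), (311, np.int64(133)), (314, np.int64(128)), (317, np.int64(130)), (319, np.int64(129)), (322, np.int64(129)), (325, np.int64(132))]
```

```bash
python3 - <<'E'
from h import *
a=tcp2(ST,[.002,.102,.240],-.03,-.026,.05)
b=tcp2(ST,[.002,.102,.194],-.03,-.026,.05)
go(a);go(b)
E
```

```text
xyz [-0.34, 0.1, -0.1] twist [0.0, 2.3, -0.0] | from start rows>=0.1 rot 0.3
cmd [ 0.5717 -0.0274  0.4282] [179.9506   4.6025  -4.5384]
xyz [0.37, -0.0, 4.59] twist [0.0, 0.0, -0.0] | from start rows>=1.1 rot 0.0
cmd [ 0.5717 -0.0274  0.3822] [179.9506   4.6025  -4.5384]
```

Emit:
servo_tool(plan=[{"xyz":[-0.34,0.1,-0.1],"twist":[0,2.3,0],"jaw":0.75},{"xyz":[-0.34,0.1,-0.1],"twist":[0,2.3,0],"jaw":0.75},{"xyz":[-0.34,0.1,-0.1],"twist":[0,2.3,0],"jaw":0.75},{"xyz":[-0.34,0.1,-0.1],"twist":[0,2.3,0],"jaw":0.75}])

```text
time_s: 12.18
tool_pos: [0.571, -0.0271, 0.4275]
tool_rot: [179.8, 4.6, -4.5]
force: [0.0, 0.2, -0.8]
grip_width: 0.0339
grasp_force: 35.0
```

Emit:
servo_tool(plan=[{"xyz":[0.08,0,1],"twist":[0,0,0],"jaw":0.75},{"xyz":[0.16,0,2],"twist":[0,0,0],"jaw":0.75},{"xyz":[0.24,0,3],"twist":[0,0,0],"jaw":0.75},{"xyz":[0.3,0,3.7],"twist":[0,0,0],"jaw":0.75},{"xyz":[0.37,0,4.59],"twist":[0,0,0],"jaw":0.75},{"xyz":[0.37,0,4.59],"twist":[0,0,0],"jaw":0.75},{"xyz":[0.37,0,4.59],"twist":[0,0,0],"jaw":0.75}])

```text
time_s: 12.77
tool_pos: [0.5713, -0.0273, 0.3803]
tool_rot: [179.8, 4.6, -4.5]
force: [-0.2, 0.3, -0.9]
grip_width: 0.034
grasp_force: 35.0
```

Emit:
servo_tool(plan=[{"xyz":[0.01,0,0.15],"twist":[0,0,0],"jaw":0.75},{"xyz":[0.02,0,0.3],"twist":[0,0,0],"jaw":0.75},{"xyz":[0.02,0,0.3],"twist":[0,0,0],"jaw":0.75}])

```text
time_s: 13.02
tool_pos: [0.5714, -0.0273, 0.3782]
tool_rot: [179.8, 4.5, -4.5]
force: [-0.7, 0.1, -1.9]
grip_width: 0.0336
grasp_force: 35.0
```

Emit:
servo_tool(plan=[{"xyz":[0.01,0,0.15],"twist":[0,0,0],"jaw":0.75},{"xyz":[0.02,0,0.3],"twist":[0,0,0],"jaw":0.75},{"xyz":[0.02,0,0.3],"twist":[0,0,0],"jaw":0.75}])

```text
time_s: 13.27
tool_pos: [0.5712, -0.0273, 0.3779]
tool_rot: [179.8, 4.5, -4.6]
force: [-5.1, -0.7, 9.8]
grip_width: 0.0336
grasp_force: 35.0
```

Emit:
servo_tool(plan=[{"xyz":[0,0,-0.15],"twist":[0,0,0],"jaw":0.72},{"xyz":[0,0,-0.15],"twist":[0,0,0],"jaw":0.58},{"xyz":[0,0,-0.15],"twist":[0,0,0],"jaw":0.52},{"xyz":[0,0,-0.15],"twist":[0,0,0],"jaw":0.35},{"xyz":[0,0,-0.15],"twist":[0,0,0],"jaw":0.3},{"xyz":[0,0,-0.15],"twist":[0,0,0],"jaw":0.3},{"xyz":[0,0,-2],"twist":[0,0,0],"jaw":0.3},{"xyz":[0,0,-5],"twist":[0,0,0],"jaw":0.3},{"xyz":[0,0,-9],"twist":[0,0,0],"jaw":0.3},{"xyz":[0,0,-13],"twist":[0,0,0],"jaw":0.3}])

```text
time_s: 14.1
tool_pos: [0.5814, -0.0278, 0.5051]
tool_rot: [179.8, 4.7, -4.5]
force: [0.7, -0.2, -0.1]
grip_width: 0.0603
grasp_force: 0.0
```

Emit:
servo_tool(plan=[{"xyz":[0,0,-1],"twist":[0,0,0],"jaw":0.3},{"xyz":[0,0,-1],"twist":[0,0,0],"jaw":0.3},{"xyz":[0,0,-1],"twist":[0,0,0],"jaw":0.3}])

```text
time_s: 14.35
tool_pos: [0.5825, -0.0278, 0.5146]
tool_rot: [179.8, 4.5, -4.5]
force: [-0.7, 0.7, -0.7]
grip_width: 0.061
grasp_force: 0.0
```

```bash
python3 - <<'E'
from wv import *
from scipy import ndimage
c=env.read_camera("wrist");o=env.get_obs();print(o["tool_pos"],o["time_s"])
F=Ro.from_euler('z',ST[1],degrees=True)
L=Ro.from_rotvec([0,-.1,0])
for y,ax in((.103,.0265),(.009,.0255),(-.058,.0255),(-.125,.0255)):
    print(y,"predicted plunger",proj(c,ST[0]+F.apply(np.array([-.0035,y,.19])+L.apply([-ax,0,.052]))))
g=c["img"].max(2)<45
lab,n=ndimage.label(g[:270]);
for i,s in enumerate(ndimage.find_objects(lab),1):
    a=(lab[s]==i).sum()
    if 80<a<3000: print(a,ndimage.center_of_mass(lab==i)[::-1],s)
cv2.imwrite("pics/w7.png",c["img"][...,::-1])
E
```

```text
[ 0.5823 -0.0279  0.5132] 14.4
0.103 predicted plunger [324.3756 215.0819]
0.009 predicted plunger [430.1077 213.9212]
-0.058 predicted plunger [505.417  213.7838]
-0.125 predicted plunger [580.6807 213.6465]
2470 (np.float64(137.11943319838056), np.float64(9.167611336032389)) (slice(0, 22, None), slice(63, 202, None))
541 (np.float64(631.2939001848429), np.float64(202.60998151571164)) (slice(181, 219, None), slice(620, 640, None))
277 (np.float64(325.3971119133574), np.float64(208.09025270758121)) (slice(199, 218, None), slice(316, 335, None))
283 (np.float64(428.34275618374556), np.float64(213.547703180212)) (slice(205, 223, None), slice(419, 439, None))
311 (np.float64(503.23151125401927), np.float64(213.56591639871382)) (slice(205, 223, None), slice(493, 515, None))
319 (np.float64(578.5548589341693), np.float64(213.47335423197492)) (slice(205, 223, None), slice(568, 591, None))
518 (np.float64(27.374517374517374), np.float64(233.95945945945945)) (slice(215, 261, None), slice(0, 47, None))
963 (np.float64(392.9418483904465), np.float64(255.02596053997922)) (slice(234, 270, None), slice(378, 421, None))
856 (np.float64(587.2009345794393), np.float64(261.3457943925234)) (slice(250, 270, None), slice(562, 626, None))
1712 (np.float64(486.93282710280374), np.float64(261.27394859813086)) (slice(253, 270, None), slice(435, 548, None))
```

Emit:
servo_tool(plan=[{"xyz":[-2,0,-3],"twist":[0,0,0],"jaw":0.3},{"xyz":[-5,0,-4],"twist":[0,0,0],"jaw":0.3},{"xyz":[-8,0,-4],"twist":[0,0,0],"jaw":0.3},{"xyz":[-12,0,-4],"twist":[0,0,0],"jaw":0.3},{"xyz":[-12,0,-4],"twist":[0,0,0],"jaw":0.3},{"xyz":[-12,0,-4],"twist":[0,0,0],"jaw":0.3}])

```text
time_s: 14.9
tool_pos: [0.4647, -0.0183, 0.5632]
tool_rot: [179.8, 4.6, -4.6]
force: [-0.6, 0.6, -0.0]
grip_width: 0.0611
grasp_force: 0.0
```

```bash
python3 - <<'E'
from wv import *
from scipy import ndimage
F=Ro.from_euler('z',ST[1],degrees=True)
B={}
for n in("scene","wrist"):
    c=env.read_camera(n);im=c["img"]
    for y in(.103,.009,-.058,-.125):
        q=proj(c,ST[0]+F.apply(np.array([-.0035,y,.19])+Ro.from_rotvec([0,-.1,0]).apply([-.026,0,.052])))
        x0,y0=(q-[12,12]).astype(int);w=im[max(y0,0):y0+25,x0:x0+25].max(2) if 0<x0<615 and 0<y0<375 else None
        if w is None or w.size==0:print(n,y,q,"out");continue
        g=w<60;cm=ndimage.center_of_mass(g) if g.any() else (0,0)
        u=(x0+cm[1],y0+cm[0]);B.setdefault(y,[]).append((c,u));print(n,y,q.round(1),np.round(u,1),g.sum())
for y,l in B.items():
    if len(l)==2:print(y,F.inv().apply(tri(l)-ST[0]))
print(env.get_obs()["time_s"])
E
```

```text
scene 0.103 [335.2 175.8] [335.5 178.3] 19
scene 0.009 [351.7 160. ] [357.9 154.2] 35
scene -0.058 [362.5 149.8] [362.9 144.5] 156
scene -0.125 [372.5 140.2] [367.9 137.3] 307
wrist 0.103 [323.9  72. ] [324.9  66.1] 263
wrist 0.009 [429.4  71.8] [427.8  72.4] 322
wrist -0.058 [504.4  71.7] [502.   72.3] 343
wrist -0.125 [579.5  71.5] [577.4  72.2] 360
0.103 [-0.0317  0.1008  0.2269]
0.009 [-0.0437  0.0121  0.2651]
-0.058 [-0.0376 -0.0437  0.2671]
-0.125 [-0.0327 -0.0989  0.266 ]
15.0
```

```bash
python3 - <<'E'
from cell import env
print(env.sign_off())
E
```

```text
the job is handed in; nothing more can be done
None
```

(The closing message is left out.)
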